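# Zero the steady rest's dial and snap the cap on its stud

### The job

Reset the steady rest for the next workpiece: first turn the dial knob until its pointer stands at the long zero mark, then put the loose black hat-shaped cap, mouth down, over the bare steel stud and press it down until it snaps. Keep pressing it down firmly against its springy rubber seal after the click, and finish like that, with the fingers still pushing the cap down (do not let go) and the dial still at zero. Leave the other things on the table where they are.

Things in the scene. Friction and masses are not known exactly. Their poses are not given: they have to be found in the camera images.
- dial_unit: white block 100 x 100 x 36 mm, fixed to the table (its place and yaw differ from run to run), with a fixed bright scale disc 94 mm across on top, up to 44 mm above the table. Origin: centre of its underside, on the dial's axis. The scale has thin marks every 15 degrees and one long broad zero mark, which lies on the block's own +x side
- dial (a joint): angle (rad) of the black dial knob about the vertical axis: 0 when its pointer is at the zero mark, positive anticlockwise from above. It starts 0.5 to 1.4 off zero on the positive side and must be turned clockwise. Stops at -1.7 and 1.7; turns with a slight friction (0.05 N m) and stays where it is left
- dial_grip (a point): on the knob's axis at the height to grip, 66 mm above the table. The knob: a round skirt 58 mm across (44 to 51 mm above the table) and on it an upright grip bar 52 mm long, 14 mm thick, top 79 mm above the table. The bar lies along the pointer, the white line on one half of the bar's top and on the skirt, with a small black tip over the scale. The x axis is the pointer direction
- post: white foot 90 x 90 x 25 mm, fixed to the table (place and yaw differ), with the bare upright steel stud in its middle. Origin: centre of its underside, on the stud's axis
- stud_top (a point): centre of the stud's top, 58 mm above the table. The stud is 22 mm thick, its top 5 mm tapered to 12 mm; four sprung balls stick out of its side by 4 mm, 46.7 mm above the table. They resist the cap with about 10 N while its underside goes from 51 to 47 mm above the table; then the force drops and they pull the cap down by up to 13 N (the click) to 38 mm, and hold it
- seal: black rubber sealing ring 52 mm across round the foot of the stud, on springs. Origin on the stud's axis, 7 mm below the ring's top face, which is 37 mm above the table; it gives way downwards by up to 4 mm at 2.5 N per mm. The cap's underside sits on it after the click
- cap_center (a point): centre of the loose black plastic cap, half-way up (17 mm above its underside), z axis up. The cap is hat-shaped, 34 mm high, 60 g: a round body 42 mm in diameter, on a flange 60 mm in diameter and 4 mm thick at the bottom. It stands mouth down on the table. The mouth is a 25 mm round hole in the flange (a 4 mm thick lip), with a wider hollow of 33 mm above it, 30 mm deep from the underside. Gripped by the round body, the fingertips may rest on the flange and push it
- cap_rim (a point): centre of the cap's underside (its mouth), z axis up
- screwdriver: screwdriver, about 160 mm long, lying along x; a bystander. Origin on its underside
- parallel: steel bar 90 x 18 x 24 mm, lying; a bystander. Origin: centre of its underside
- sleeve: turned steel part with a flange 90 mm across, 65 mm high; a bystander. Origin: centre of its underside
- bearing: steel ring 72 mm across, 18 mm high; a bystander. Origin: centre of its underside
- vblock: dark steel grooved block 60 x 50 x 44 mm; a bystander. Origin: centre of its underside
- oil: white plastic bottle 60 mm across, 110 mm high; a bystander. Origin: centre of its underside
Things that resemble listed ones, but are neither listed nor needed, are in the scene too. Leave any green look-alike of the dial_unit alone.

How it is judged:
By the outcome, as a careful person would: the job done as asked, in the order asked, and still so for the second after the job is handed in, while the arm keeps its last pose, push and grip.
It also fails if it takes over 72 s, if anything falls off the work surface, if the arm or the gripper's body presses on something with over 40 N, if the wrist force passes 120 N, or if a joint passes its speed limit or range.

### The arm

A 6-joint arm with a two-finger parallel gripper is mounted at the origin on the work surface. World frame = base frame: x ahead of the robot, y to its left, z up, the work surface at z = 0. Lengths are in m, angles in rad, forces in N, time in s.
With the tool pointing down it reaches from about 0.375 to 0.9 m from the base axis. Payload 3.1 kg.
Tool frame: the origin (TCP) lies at the very end of the fingers, on their centre line; the grasp point (between the pads) lies 19 mm behind it; y points along the fingers, x is the direction in which the jaws open and shut, and the axes are right-handed (so a half turn about y gives the same grasp; the last joint's range is limited). The gripper opens to 87 mm and grips with 3 to 60 N. Pads are 19 mm wide; open, the fingers measure 117 mm over their backs; the gripper's body (75 mm by 190 mm) begins 51 mm behind the grasp point.
Start: joints at [-1.29, 0.527, 1.433, -0, 1.181, -0.178], TCP at [0.277, -0.56, 0.223] pointing down, gripper open.
Joint ranges: [-3.08, 3.08], [-0.75, 2.2], [0.22, 2.44], [-1.43, 4.57], [0, 2.65], [-2.85, 2.85]. Speed limits (rad/s): [2.79, 2.79, 3.14, 3.14, 3.14, 3.14].

### API

Orientations are given as a unit quaternion [x, y, z, w].
In Python, from rig import robot gives the robot as it stands.
- The arm moves only by the shell command python3 -m creep 'ROWS' [FORCE]. ROWS is JSON, a list of rows, each a list of 3 entries, a list of its own where there are three numbers: the shift along the tool's x, y, z in mm, then the turn about the tool's y in rad, then the opening, from 0 (shut) to 1 (fully open). A call has 1 to 8 rows; each row shifts and turns the commanded pose from where the row before left it, along the tool's axes as they then stand; what a row does not reach is not made up. A row lasts 1/10 s, in which the tool goes at most 50 mm and 8.59 degrees, less where a joint would pass 70% of its speed; a pose out of reach is approached as far as the arm can. A call with a gripper value outside its range is refused whole. The fingers move at their own pace and stop on an object; FORCE is the grip in N (left out, the last holds). Time passes only in rows, so rows that do not move let the fingers close. It gives the time, the measured TCP pose, the force and the opening at its end, in the units of the state.
- robot.get_obs(): the state, without advancing time (a new reading comes with each control period).
- robot.camera(name): name is "scene" or "top"; returns a dict with "pixels" (480x640x3 uint8, red, green, blue), "fx", "fy", "cx", "cy" (pixels), "k1" (the pictures are not rectified: a ray, as slopes to the right and down, at radius r is drawn at 1 + k1 r^2 times it, then the intrinsics apply), "position" and "rotation" of the camera in the world. Camera axes: x right, y up, looking along -z (the intrinsics and any distortion apply to the point x, -y, -z); pixel columns grow to the right and rows downward; lengths in m; the calibration is good to about 2 mm. A picture is of the moment at which its call begins. There is no depth.
- robot.hand_in(): hands the job in, once; it reports no verdict.
The state is a dict: "time": time; "q": joint angles; "joint_velocities": joint speeds; "joint_torque": joint torques, N m; "position": TCP position; "tool_rot": TCP orientation; "ft_force": force on the tool from outside, world axes, zero at the start; "moment": the same for the moment, N m; "grip_width": finger opening in m.
Only numpy, scipy, OpenCV 4.12 (cv2) and the standard library are available. Lean on these libraries where they do the work, as an engineer would, in place of code of your own. Each camera call takes 0.05 s, during which the arm holds its last target.

## Working session

There is one attempt and no reset: what is moved stays moved. The work goes in short steps, Python scripts to look and compute and a shell command to move; the robot and the scene stay as the last step left them, time stands still between calls to the robot, and variables do not carry over. Pictures are saved under pics/ and viewed, and the job is handed in when it is done.

```bash
mkdir -p pics; ls
python3 - <<'E'
from rig import robot
import cv2,numpy as np
o=robot.get_obs()
for k,v in o.items(): print(k,np.round(v,4))
for n in("scene","top"):
    c=robot.camera(n); cv2.imwrite(f"pics/{n}0.png",c["pixels"][:,:,::-1])
    print(n,{k:np.round(v,4) for k,v in c.items() if k!="pixels"})
E
```

```text
pics
time 0.0
q [-1.2905  0.5285  1.4339 -0.      1.1814 -0.1785]
joint_velocities [-0.0008 -0.0008 -0.0003  0.0002  0.0006  0.0005]
joint_torque [-4.00000e-04 -4.40046e+01 -1.76592e+01  6.34000e-02  5.81000e-02
 -1.00000e-04]
position [ 0.2766 -0.5596  0.2216]
tool_rot [-0.6001  0.3738 -0.3726  0.6011]
ft_force [ 0.7206 -0.0863 -1.3716]
moment [-0.0069  0.013   0.0601]
grip_width 0.0869
scene {'fx': np.float64(586.3919), 'fy': np.float64(586.3919), 'cx': np.float64(326.8689), 'cy': np.float64(240.5092), 'k1': np.float64(-0.1469), 'position': array([1.2305, 0.1182, 0.875 ]), 'rotation': array([0.2118, 0.2707, 0.7382, 0.5805])}
top {'fx': np.float64(493.0222), 'fy': np.float64(493.0222), 'cx': np.float64(328.352), 'cy': np.float64(245.0095), 'k1': np.float64(-0.0542), 'position': array([ 0.4575, -0.0376,  0.9598]), 'rotation': array([-0.0432,  0.0514,  0.7155, -0.6954])}
```

View pics/scene0.png

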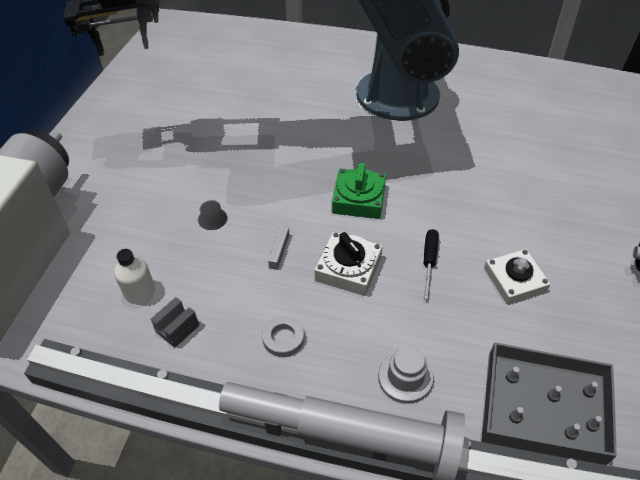

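View pics/top0.png

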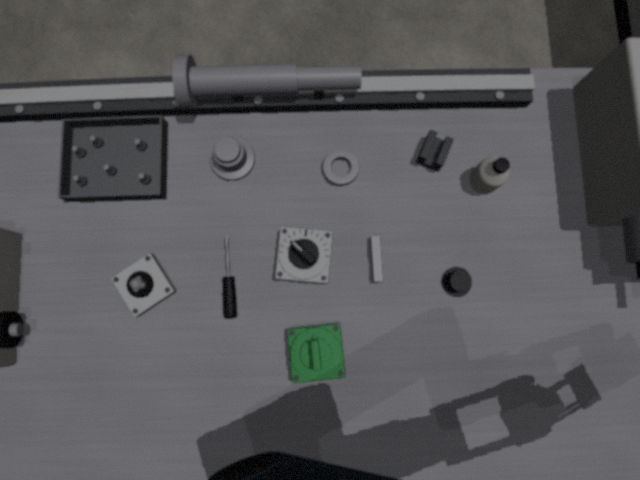

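The dial unit is at scene (350,260) and top (304,254). The post is at scene (518,273) and top (142,285), and the cap at scene (211,214) and top (457,281). The green look-alike is at top (315,352). Next I'll take closer crops.

```bash
cat > h.py <<'E'
from rig import robot
import cv2,numpy as np
from scipy.spatial.transform import Rotation as R
def ray(c,u,v):
    K=np.array([[c["fx"],0,c["cx"]],[0,c["fy"],c["cy"]],[0,0,1.]])
    p=cv2.undistortPointsIter(np.array([[[u,v]]],float),K,np.array([c["k1"],0,0,0.]),None,None,(3,50,1e-12))[0,0]
    d=R.from_quat(c["rotation"]).apply([p[0],-p[1],-1]); return np.array(c["position"]),d
def on(c,u,v,z):
    o,d=ray(c,u,v); return o+d*(z-o[2])/d[2]
def proj(c,P):
    q=R.from_quat(c["rotation"]).inv().apply(np.array(P)-c["position"])
    x,y=q[0]/-q[2],-q[1]/-q[2]; s=1+c["k1"]*(x*x+y*y)
    return c["fx"]*x*s+c["cx"],c["fy"]*y*s+c["cy"]
def tri(c1,a,c2,b):
    o1,d1=ray(c1,*a);o2,d2=ray(c2,*b);d1/=np.linalg.norm(d1);d2/=np.linalg.norm(d2)
    t=np.linalg.lstsq(np.c_[d1,-d2],o2-o1,rcond=None)[0]
    p,q=o1+t[0]*d1,o2+t[1]*d2; return (p+q)/2,np.linalg.norm(p-q)
def crop(c,u,v,w,h,s,fn):
    im=c["pixels"][v-h//2:v+h//2,u-w//2:u+w//2,::-1]
    im=cv2.resize(im,None,fx=s,fy=s,interpolation=cv2.INTER_CUBIC); return im
E
python3 - <<'E'
from h import *
s=robot.camera("scene");t=robot.camera("top")
A=[crop(t,304,254,72,72,5,0),crop(t,142,285,72,72,5,0)]
B=[crop(s,350,260,72,72,5,0),crop(s,518,273,72,72,5,0)]
m=np.vstack([np.hstack(A),np.hstack(B)])
m=np.clip(m.astype(float)*1.3,0,255).astype(np.uint8)
m=cv2.resize(m,(600,600));cv2.imwrite("pics/crop1.png",m)
m=np.hstack([crop(t,457,281,60,60,6,0),crop(s,211,214,60,60,6,0)])
cv2.imwrite("pics/crop2.png",np.clip(m*1.8,0,255).astype(np.uint8))
E
```

```text
(no output)
```

View pics/crop1.png

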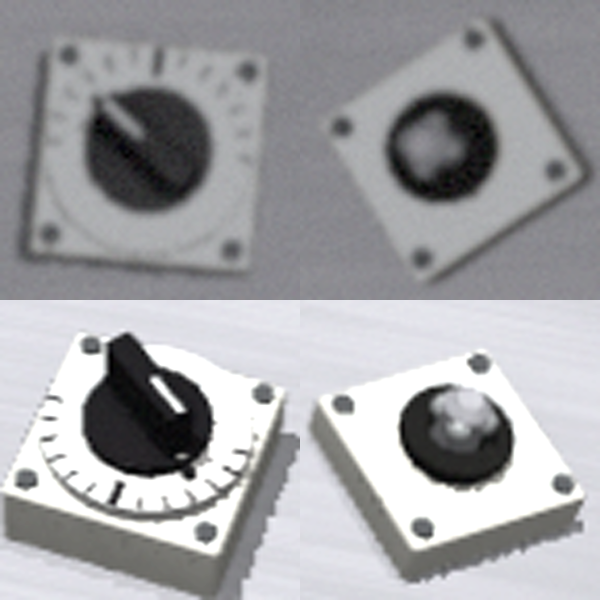

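View pics/crop2.png

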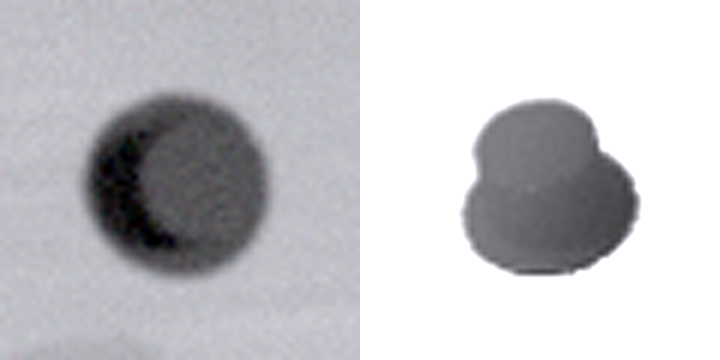

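```bash
cat > m1.py <<'E'
from h import *
s=robot.camera("scene");t=robot.camera("top")
S=300/72
def px(p,cu,cv,o): return ((p[0]-o[0]+.5)/S-.5+cu-36,(p[1]-o[1]+.5)/S-.5+cv-36)
def refine(c,p):  # dark blob centroid
    g=c["pixels"].mean(2); u,v=np.round(p).astype(int)
    w=g[v-3:v+4,u-3:u+4]; W=np.clip(np.percentile(w,60)-w-5,0,None)
    yy,xx=np.mgrid[v-3:v+4,u-3:u+4]; return (W*xx).sum()/W.sum(),(W*yy).sum()/W.sum()
def scr(c,pts,cu,cv,o,z):
    P=np.array([on(c,*refine(c,px(p,cu,cv,o)),z) for p in pts]); 
    print(" ctr",P.mean(0).round(4),"sides",[round(1000*np.linalg.norm(P[i]-P[i-1]),1) for i in range(4)])
    e=[np.degrees(np.arctan2(*(P[(i+1)%4]-P[i])[1::-1]))%90 for i in range(4)]; print(" yaw%90",np.round(e,1))
    return P.mean(0)
print("dial top");D1=scr(t,[(69,55),(247,71),(232,249),(50,233)],304,254,(0,0),.037)
print("dial scene");D2=scr(s,[(91,345),(264,393),(205,532),(26,478)],350,260,(0,300),.037)
print("post top");P1=scr(t,[(474,39),(556,170),(422,259),(342,127)],142,285,(300,0),.026)
print("post scene");P2=scr(s,[(480,363),(563,484),(423,527),(343,404)],518,273,(300,300),.026)
D=(D1+D2)/2
def ang(a): d=a[:2]-D_[:2]; return np.degrees(np.arctan2(d[1],d[0])),1000*np.hypot(*d)
for nm,c,cu,cv,o,D_,z0,pl,tip in(("top",t,304,254,(0,0),D1,(157,62),[(105,98),(142,137)],None),("scene",s,350,260,(0,300),D2,(117,492),[(154,378),(182,412)],(189,471))):
    print(nm,"zero ang,r",ang(on(c,*px(z0,cu,cv,o),.044)))
    a,b=[on(c,*px(p,cu,cv,o),.079) for p in pl]; print(" line",ang(a),ang(b), "dir",np.degrees(np.arctan2(*(a-b)[1::-1])))
    if tip: print(" tip",ang(on(c,*px(tip,cu,cv,o),.048)))
# cap flange outline in top; top disc in scene
for nm,c,(u0,v0) in(("top",t,(457,281)),("scene",s,(211,214))):
    g=c["pixels"].mean(2); m=(g[v0-28:v0+28,u0-28:u0+28]<(75 if nm=="top" else 130)).astype(np.uint8)
    cs=max(cv2.findContours(m,0,1)[0],key=cv2.contourArea); 
    e=cv2.fitEllipse(cs); print(nm,"cap",e[0][0]+u0-28,e[0][1]+v0-28,e[1],"plane .004",on(c,e[0][0]+u0-28,e[0][1]+v0-28,.003).round(4), cv2.boundingRect(cs))
E
python3 m1.py
```

```text
dial top
 ctr [ 0.5658 -0.0026  0.037 ] sides [np.float64(82.1), np.float64(81.9), np.float64(81.8), np.float64(82.1)]
 yaw%90 [83.  83.1 83.2 83. ]
dial scene
 ctr [ 0.5697 -0.0026  0.037 ] sides [np.float64(81.7), np.float64(81.6), np.float64(81.6), np.float64(81.8)]
 yaw%90 [83.2 83.  83.3 82.9]
post top
 ctr [0.518  0.3076 0.026 ] sides [np.float64(71.8), np.float64(72.7), np.float64(71.9), np.float64(71.8)]
 yaw%90 [32.3 32.2 32.3 32.9]
post scene
 ctr [0.5222 0.3074 0.026 ] sides [np.float64(71.6), np.float64(72.4), np.float64(72.0), np.float64(71.9)]
 yaw%90 [32.6 32.2 32.3 32.6]
top zero ang,r (np.float64(-6.748174803849918), np.float64(40.19122653643043))
 line (np.float64(41.64554114222896), np.float64(25.55871069221288)) (np.float64(39.3563649359053), np.float64(2.125582329436962)) dir 41.85311755179037
scene zero ang,r (np.float64(-7.097030144519368), np.float64(38.667828120345625))
 line (np.float64(59.375268217921175), np.float64(2.7462091166967695)) (np.float64(46.43448162588389), np.float64(24.514166108523405)) dir -135.17866485473263
 tip (np.float64(45.29754437448928), np.float64(32.826248100938976))
top cap 455.9583492279053 281.4937686920166 (28.786325454711914, 30.018877029418945) plane .004 [ 0.5075 -0.2974  0.003 ] (12, 14, 31, 30)
scene cap 211.73072624206543 215.53984451293945 (28.367389678955078, 29.458736419677734) plane .004 [ 0.5049 -0.3008  0.003 ] (15, 14, 30, 30)
```

```bash
cat > g.py <<'E'
import sys
from h import *
def st():
    o=robot.get_obs(); r=R.from_quat(o["tool_rot"]); M=r.as_matrix(); return o,M
def rep(tgt=None,jaw=None):
    o,M=st(); p=np.array(o["position"])
    jy=np.degrees(np.arctan2(M[1,0],M[0,0]))
    print("t",round(o["time"],2),"p",p.round(4),"jawyaw",round(jy,1),"ydown",M[:,1].round(3),"F",np.round(o["ft_force"],1),"M",np.round(o["moment"],2),"w",round(o["grip_width"],4),"q6",round(o["q"][5],2))
    if tgt is not None:
        print("shift mm (tool xyz)",(M.T@(np.array(tgt)-p)*1000).round(1))
    if jaw is not None:
        # turning +a about tool y (down) lowers world yaw by a
        d=[(jy-j+180)%360-180 for j in(jaw,jaw+180)]; print("turn rad",np.round(np.radians(d),3),"q6 now",o["q"][5])
if __name__=="__main__":
    a=[float(x) for x in sys.argv[1:]]
    rep(a[:3] if len(a)>=3 else None,a[3] if len(a)>3 else None)
E
python3 g.py .5678 -.0026 .2 133.5
```

```text
t 0.3 p [ 0.2767 -0.5601  0.2222] jawyaw -63.7 ydown [-0.     0.001 -1.   ] F [-0.3 -0.   0.3] M [ 0.   -0.03  0.03] w 0.0869 q6 -0.18
shift mm (tool xyz) [-371.    22.5  507.9]
turn rad [ 2.841 -0.3  ] q6 now -0.17846433189993927
```

```bash
python3 -m creep '[[[-29,0,40],0,1],[[-29,0,40],0,1],[[-29,0,40],0,1],[[-29,0,40],0,1],[[-29,0,40],0,1],[[-29,0,40],0,1],[[-29,0,40],0,1],[[-29,0,40],0,1]]' 30; python3 g.py .5678 -.0026 .14 133.5
```

```text
time: 1.1
position: [0.4617, -0.2089, 0.2228]
tool_rot: [-0.601, 0.373, -0.374, 0.601]
ft_force: [0.4, -0.8, -0.5]
grip_width: 0.0867
t 1.1 p [ 0.4617 -0.2089  0.2228] jawyaw -63.7 ydown [ 0. -0. -1.] F [ 0.4 -0.8 -0.5] M [-0.01 -0.04  0.01] w 0.0867 q6 0.47
shift mm (tool xyz) [-138.    82.8  186.4]
turn rad [ 2.841 -0.301] q6 now 0.46661706468182323
```

```bash
python3 -m creep '[[[-29,0,39],0,1],[[-29,0,39],0,1],[[-29,0,39],0,1],[[-29,0,39],0,1],[[0,20,0],-0.14,1],[[0,20,0],-0.14,1],[[0,20,0],-0.02,1],[[0,0,0],0,1]]'; python3 g.py .5678 -.0026 .14 133.5
python3 - <<'E'
from h import *
for n in("scene","top"):
    c=robot.camera(n); cv2.imwrite(f"pics/{n}1.png",c["pixels"][:,:,::-1])
E
```

```text
time: 1.9
position: [0.5474, -0.0367, 0.1602]
tool_rot: [0.65, -0.281, 0.277, -0.649]
ft_force: [-0.3, 0.4, -0.2]
grip_width: 0.0868
t 1.9 p [ 0.5474 -0.0367  0.1602] jawyaw -46.5 ydown [-0.006  0.002 -1.   ] F [-0.3  0.4 -0.2] M [ 0.01  0.01 -0.03] w 0.0868 q6 0.54
shift mm (tool xyz) [-10.6  20.1  38.3]
turn rad [ 3.142 -0.   ] q6 now 0.541068827140267
```

View pics/scene1.png

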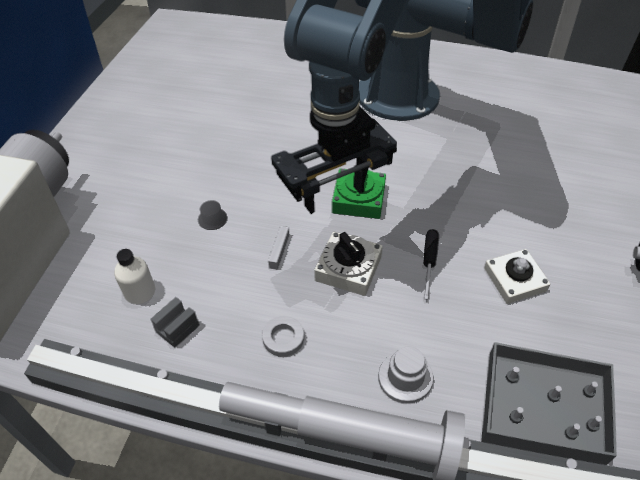

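View pics/top1.png

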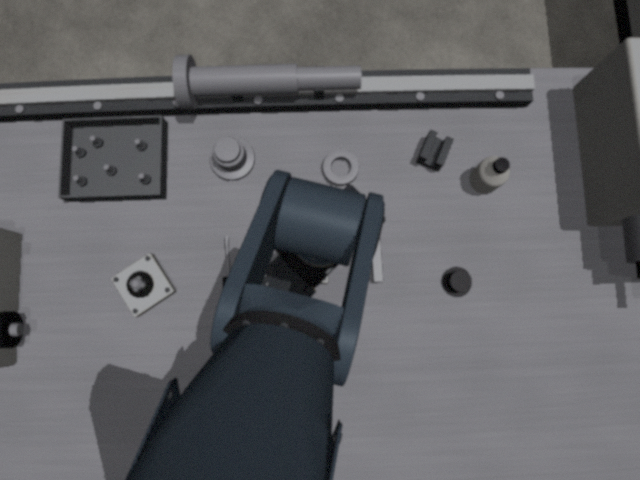

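The scene view shows the open gripper just behind the dial with fingertips near (311,210) and (360,190). The top view of the dial is blocked by the arm. I'll compare the projected TCP with the visible fingertips.

Run:
```python
from h import *
from g import st
o,M=st();c=robot.camera("scene");p=np.array(o["position"])
im=np.clip(crop(c,335,190,120,90,6,0)*2.2,0,255).astype(np.uint8)
for s in(-1,0,1):
    for off,col in((.0434,(0,0,255)),(.0585,(0,255,0))):
        u,v=proj(c,p+s*off*M[:,0]); print(s,off,u,v)
        cv2.circle(im,(int((u-275+.5)*6),int((v-145+.5)*6)),3,col,-1)
cv2.imwrite("pics/tip1.png",im)
```

```text
-1 0.0434 355.00207640831127 188.30208913612617
-1 0.0585 362.4281350090319 185.25284929171835
0 0.0434 333.2263661508381 197.2565250555744
0 0.0585 333.2263661508381 197.2565250555744
1 0.0434 310.81259353946496 206.49354215462756
1 0.0585 302.86577292986556 209.77344534474977
```

View pics/tip1.png

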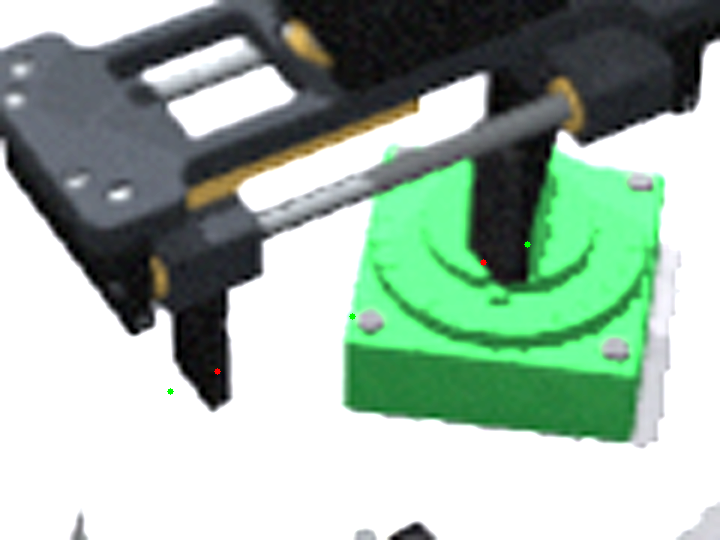

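The projected pad faces land on the seen fingertips to within about 1 px, so the scene camera agrees with the robot. I'll use x = 0.5695 from it and go over the dial.

```bash
python3 g.py .5695 -.003 .056 133.5;  python3 -m creep '[[[-6,10,20],0,1],[[-6,10,20],0,1],[[0,0,0],0,1],[[0,0,0],0,1]]'; python3 g.py .5695 -.003 .056 133.5
```

```text
t 2.05 p [ 0.5501 -0.0378  0.1633] jawyaw -46.6 ydown [ 0.001 -0.    -1.   ] F [ 0.4  0.6 -0.5] M [-0.04 -0.03  0.01] w 0.0873 q6 0.54
shift mm (tool xyz) [-12.  107.3  38. ]
turn rad [ 3.14e+00 -1.00e-03] q6 now 0.5414270977266115
time: 2.45
position: [0.5707, -0.0015, 0.1435]
tool_rot: [0.65, -0.279, 0.28, -0.65]
ft_force: [-0.3, -0.6, 0.7]
grip_width: 0.0869
t 2.45 p [ 0.5707 -0.0015  0.1435] jawyaw -46.5 ydown [ 0.001 -0.001 -1.   ] F [-0.3 -0.6  0.7] M [ 0.02 -0.06 -0.01] w 0.0869 q6 0.61
shift mm (tool xyz) [ 0.2 87.5 -1.9]
turn rad [-3.141  0.   ] q6 now 0.6134800649495006
```

```bash
python3 -m creep '[[[0,30,-1],0,1],[[0,30,-1],0,1],[[0,20,0],0,1],[[0,7,0],0,1],[[0,0,0],0,1],[[0,0,0],0,1]]'; python3 g.py .5695 -.003 .056 133.5
python3 - <<'E'
from h import *
c=robot.camera("scene"); cv2.imwrite("pics/s2.png",np.clip(crop(c,340,230,130,100,6,0)*1.6,0,255))
E
```

```text
time: 3.05
position: [0.5697, -0.0033, 0.0567]
tool_rot: [-0.649, 0.279, -0.28, 0.65]
ft_force: [-0.2, 0.1, -0.5]
grip_width: 0.0872
t 3.05 p [ 0.5697 -0.0033  0.0567] jawyaw -46.6 ydown [ 0.002 -0.001 -1.   ] F [-0.2  0.1 -0.5] M [-0.03 -0.03 -0.01] w 0.0872 q6 0.61
shift mm (tool xyz) [-0.3  0.7  0. ]
turn rad [ 3.141e+00 -1.000e-03] q6 now 0.6108006084927267[ WARN:0@1.781] global loadsave.cpp:1063 imwrite_ Unsupported depth image for selected encoder is fallbacked to CV_8U.
```

View pics/s2.png

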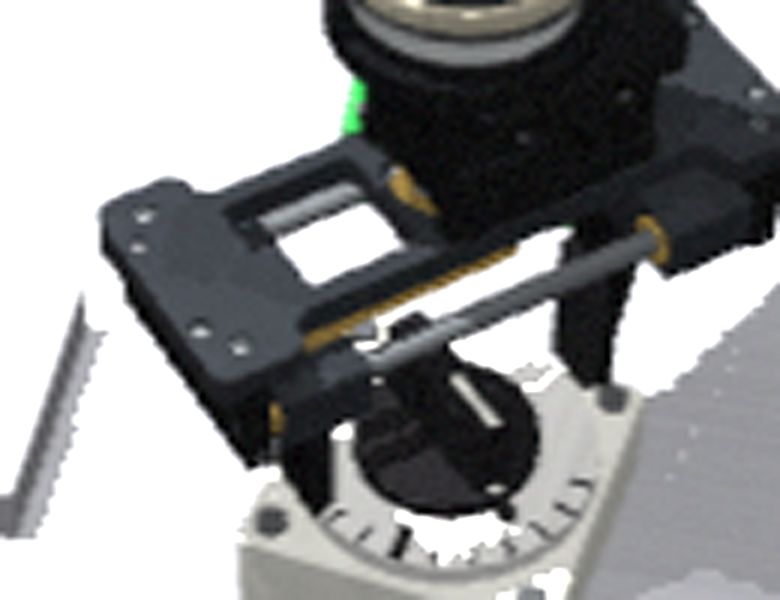

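The fingers straddle the knob evenly, with the pointer line near crop (475,400) and the zero mark near (400,540). Now I'll close.

```bash
python3 -m creep '[[[0,1,0],0,0],[[0,0,0],0,0],[[0,0,0],0,0],[[0,0,0],0,0],[[0,0,0],0,0],[[0,0,0],0,0],[[0,0,0],0,0],[[0,0,0],0,0]]' 25;  python3 g.py .5695 -.003 .056 83.1
```

```text
time: 3.9
position: [0.5688, -0.0026, 0.0545]
tool_rot: [-0.65, 0.279, -0.279, 0.65]
ft_force: [-0.3, 0.0, -0.1]
grip_width: 0.0313
t 3.9 p [ 0.5688 -0.0026  0.0545] jawyaw -46.5 ydown [-0.  0. -1.] F [-0.3  0.  -0.1] M [-0.02 -0.07 -0.02] w 0.0313 q6 0.61
shift mm (tool xyz) [ 0.8 -1.5  0.3]
turn rad [-2.262  0.879] q6 now 0.610861194307679
```

```bash
python3 -m creep '[[[0,0,0],0,0],[[0,0,0],0,0],[[0,0,0],0,0],[[0,0,0],0,0],[[0,0,0],0,0]]';  python3 g.py .5695 -.003 .056 83.1
```

```text
time: 4.4
position: [0.5683, -0.0021, 0.0545]
tool_rot: [-0.649, 0.28, -0.279, 0.65]
ft_force: [-1.6, 3.5, 1.0]
grip_width: 0.0139
t 4.4 p [ 0.5683 -0.0021  0.0545] jawyaw -46.5 ydown [-0.001  0.001 -1.   ] F [-1.6  3.5  1. ] M [ 0.56  0.18 -0.06] w 0.0139 q6 0.61
shift mm (tool xyz) [ 1.5 -1.5  0.3]
turn rad [-2.263  0.879] q6 now 0.6109314211419917
```

```bash
python3 -m creep '[[[-1,0,0],0.1,0],[[0,0,0],0.13,0],[[0,0,0],0.13,0],[[0,0,0],0.13,0],[[0,0,0],0.13,0],[[0,0,0],0.13,0],[[0,0,0],0.1,0],[[0,0,0],0.03,0]]';  python3 g.py .5695 -.003 .056 83.1;python3 -m creep '[[[0,0,0],0,0],[[0,0,0],0,0],[[0,0,0],0,0]]';  python3 g.py .5695 -.003 .056 83.1
python3 - <<'E'
from h import *
c=robot.camera("scene"); cv2.imwrite("pics/s3.png",np.clip(crop(c,340,230,130,100,6,0)*1.3,0,255).astype(np.uint8))
E
```

```text
time: 5.2
position: [0.5688, -0.0034, 0.0545]
tool_rot: [0.469, -0.529, 0.531, -0.468]
ft_force: [-0.4, -2.9, -1.3]
grip_width: 0.0139
t 5.2 p [ 0.5688 -0.0034  0.0545] jawyaw -97.0 ydown [ 0.001 -0.002 -1.   ] F [-0.4 -2.9 -1.3] M [-0.4   0.09  0.07] w 0.0139 q6 1.49
shift mm (tool xyz) [-0.5 -1.5  0.7]
turn rad [ 3.14e+00 -2.00e-03] q6 now 1.494145908324529
time: 5.5
position: [0.5687, -0.0034, 0.0545]
tool_rot: [0.469, -0.528, 0.53, -0.469]
ft_force: [-0.9, -5.9, -1.3]
grip_width: 0.0139
t 5.5 p [ 0.5687 -0.0034  0.0545] jawyaw -96.9 ydown [ 0.001 -0.002 -1.   ] F [-0.9 -5.9 -1.3] M [-0.85  0.1  -0.07] w 0.0139 q6 1.49
shift mm (tool xyz) [-0.5 -1.5  0.7]
turn rad [-3.141  0.   ] q6 now 1.4913358829326941
```

View pics/s3.png

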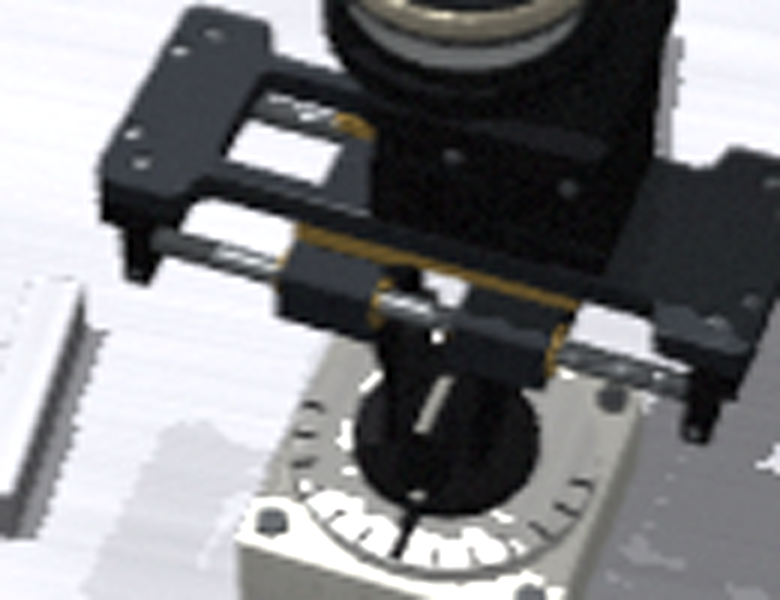

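The pointer line and its tip now run straight into the long zero mark at crop (405,535). Releasing.

```bash
python3 -m creep '[[[0.7,0,0],0,0],[[0,0,0],0,1],[[0,0,0],0,1],[[0,0,0],0,1],[[0,0,0],0,1],[[0,0,0],0,1],[[0,-10,0],0,1],[[0,-30,0],0,1]]'; python3 -m creep '[[[0,-40,0],0,1],[[0,-40,0],0,1],[[0,0,-40],0,1],[[0,0,-40],0,1],[[0,0,-30],0,1],[[0,0,0],0,1]]'; python3 g.py  .507 -.299 .18 90
python3 - <<'E'
from h import *
c=robot.camera("scene"); cv2.imwrite("pics/s4.png",c["pixels"][:,:,::-1])
m=cv2.resize(np.clip(crop(c,350,260,72,72,8,0)*1.1,0,255).astype(np.uint8),(576,576)); cv2.imwrite("pics/s4c.png",m)
E
```

```text
time: 6.35
position: [0.5658, -0.0022, 0.0931]
tool_rot: [-0.47, 0.531, -0.528, 0.467]
ft_force: [-0.7, 0.1, -0.2]
grip_width: 0.0617
time: 6.95
position: [0.453, 0.0121, 0.1749]
tool_rot: [-0.47, 0.531, -0.527, 0.468]
ft_force: [0.1, 0.2, -0.4]
grip_width: 0.0871
t 6.95 p [0.453  0.0121 0.1749] jawyaw -96.9 ydown [-0.006  0.001 -1.   ] F [ 0.1  0.2 -0.4] M [0.09 0.01 0.03] w 0.0871 q6 1.47
shift mm (tool xyz) [302.4  -5.9  91. ]
turn rad [ 3.021 -0.121] q6 now 1.4708147407680028
```

View pics/s4.png

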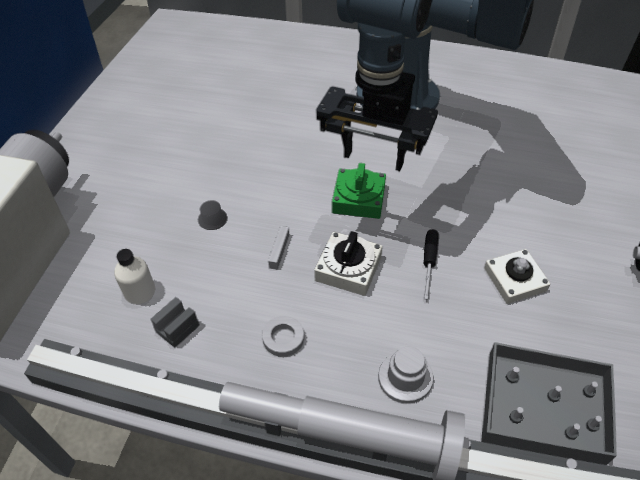

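View pics/s4c.png

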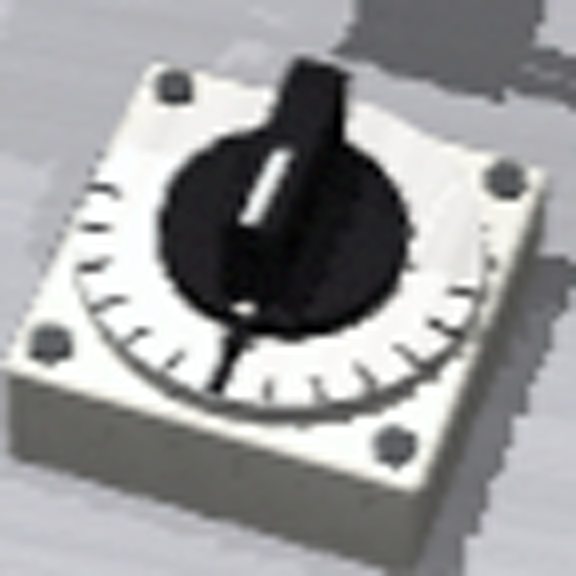

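The pointer tip meets the zero mark at crop (230,360). I'll check the angle numerically and refine the cap and stud positions in the same script.

Run:
```python
from h import *
s=robot.camera("scene");t=robot.camera("top")
f=lambda p:((p[0]+.5)/8-.5+314,(p[1]+.5)/8-.5+224)
a,b=on(s,*f((247,222)),.079),on(s,*f((287,153)),.079); print("line",np.degrees(np.arctan2(*(a-b)[1::-1])))
z=on(s,*f((218,388)),.044); d=z-[.5697,-.0026,.044]; print("mark",np.degrees(np.arctan2(d[1],d[0])),np.hypot(*d[:2]))
g=on(s,*f((245,308)),.052); d=g-[.5697,-.0026,.052]; print("skirt line",np.degrees(np.arctan2(d[1],d[0])),np.hypot(*d[:2]))
# cap: scene silhouette: left/right/bottom extremes -> flange circle check
g=s["pixels"].astype(int).mean(2)
m=np.zeros(g.shape,np.uint8); m[190:240,190:235]=(g[190:240,190:235]<125)
cs=max(cv2.findContours(m,0,1)[0],key=cv2.contourArea)[:,0,:]
print("box",cs.min(0),cs.max(0))
from scipy.optimize import least_squares
low=cs[cs[:,1]>=216].astype(float)
# flange outline: rays onto plane z=.002, fit circle r=30 mm
P=np.array([on(s,u,v,.002)[:2] for u,v in low])
r=least_squares(lambda c:np.hypot(*(P-c[:2]).T)-c[2],[.505,-.3,.03]); print("scene flange",r.x.round(4),np.abs(r.fun).max())
r=least_squares(lambda c:np.hypot(*(P-c[:2]).T)-.0298,[.505,-.3]); print("  fixed r",r.x.round(4))
up=cs[cs[:,1]<=203].astype(float)
P=np.array([on(s,u,v,.034)[:2] for u,v in up])
r=least_squares(lambda c:np.hypot(*(P-c[:2]).T)-.0208,[.505,-.3]); print("scene top disc r21",r.x.round(4),np.abs(r.fun).max(),len(P))
g=t["pixels"].astype(int).mean(2); m=np.zeros(g.shape,np.uint8); m[262:302,437:477]=(g[262:302,437:477]<72)
cs=max(cv2.findContours(m,0,1)[0],key=cv2.contourArea)[:,0,:]
P=np.array([on(t,u,v,.004)[:2] for u,v in cs if u<457])
r=least_squares(lambda c:np.hypot(*(P-c[:2]).T)-.0298,[.505,-.3]); print("top flange",r.x.round(4),np.abs(r.fun).max())
cv2.imwrite("pics/cap2.png",np.hstack([np.clip(crop(s,211,214,60,60,6,0)*1.5,0,255).astype(np.uint8)]))
# stud: crops
cv2.imwrite("pics/stud.png",np.hstack([np.clip(crop(s,518,270,48,48,8,0),0,255).astype(np.uint8),np.clip(crop(t,142,285,48,48,8,0)*1.6,0,255).astype(np.uint8)]))
print("stud top pred scene z .058 at(.522,.3074)",proj(s,(.522,.3074,.058)),"top",proj(t,(.518,.3076,.058)))
```

```text
line -11.464554105272732
mark -6.73611006584264 0.044213219186401934
skirt line -6.591373224925196 0.026817806288460717
box [198 200] [227 229]
scene flange [ 0.5109 -0.2968  0.0295] 0.001335666951796377
  fixed r [ 0.5106 -0.2968]
scene top disc r21 [ 0.5128 -0.2964] 0.0019848722428294635 16
top flange [ 0.5076 -0.2992] 0.0029415803144950854
stud top pred scene z .058 at(.522,.3074) (np.float64(522.4848543329833), np.float64(260.24833364660174)) top (np.float64(134.73148792385336), np.float64(283.2361466202015))
```

View pics/stud.png

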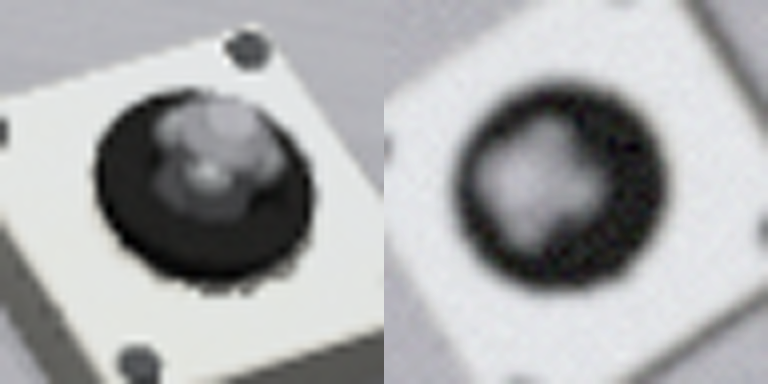

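```bash
python3 - <<'E'
from h import *
s=robot.camera("scene")
g=s["pixels"].mean(2)
u0,v0=346,248
sub=g[240:254,340:354]; print(sub.round().astype(int))
E
python3 g.py .511 -.298 .12
```

```text
[[220 220 191 142 123  82  32  29  31  31  31  30  33  29]
 [169  83  34  30  30  27  29  31  32  32  32  31  29  25]
 [ 81  29  28  28  28  26  29  31  69  83  56  30  29  21]
 [ 30  28  29  29  27  28  31  69 199 185  92  31  24  13]
 [ 28  28  29  27  23  30  31 153 220 156  38  29  21  10]
 [ 30  29  27  26  27  32  69 199 208 120  33  28  17   9]
 [ 31  32  33  23  28  31 151 219 161  53  32  23  12   9]
 [ 32  31  32  35  32  68 199 206 120  32  29  18   5   9]
 [ 34  34  27  29  33 152 219 162  56  29  24  12  12  11]
 [ 30  30  35  33  32 195 205 118  33  27  17  10   8  12]
 [ 33  30  32  33 111 209 165  59  34  26  15  11  11  15]
 [ 33  29  29  29 166 178 106  32  30  19   6   8   8  12]
 [ 32  24  15  15  27  42  39  31  26  12   7  12  10  18]
 [ 32  23  10  13  10  11  13  16  17  10  11   9  11  18]]
t 7.15 p [0.4608 0.0102 0.1753] jawyaw -96.9 ydown [ 0.003 -0.001 -1.   ] F [ 0.4 -0.3 -0.3] M [ 0.03 -0.    0.01] w 0.0871 q6 1.47
shift mm (tool xyz) [299.9  55.6  87. ]
```

```bash
python3 - <<'E'
from h import *
s=robot.camera("scene");a=on(s,345.26,250,.079);b=on(s,348.57,243,.079)
print(np.degrees(np.arctan2(*(a-b)[1::-1])))
E
python3 -m creep '[[[46,0,14],0,1],[[46,0,14],0,1],[[46,0,14],0,1],[[46,0,14],0,1],[[46,0,14],0,1],[[46,0,14],0,1],[[20,20,5],0,1],[[0,20,0],0,1]]';python3 -m creep '[[[0,0,0],0,1],[[0,0,0],0,1]]'; python3 g.py .511 -.298 .0065
```

```text
-7.457047791792308
time: 8.0
position: [0.5138, -0.2998, 0.1345]
tool_rot: [0.468, -0.528, 0.533, -0.468]
ft_force: [-0.3, -0.2, -0.7]
grip_width: 0.087
time: 8.2
position: [0.5115, -0.2939, 0.134]
tool_rot: [-0.469, 0.53, -0.529, 0.469]
ft_force: [0.3, 0.8, 0.2]
grip_width: 0.0872
t 8.2 p [ 0.5115 -0.2939  0.134 ] jawyaw -96.9 ydown [-0.001  0.001 -1.   ] F [0.3 0.8 0.2] M [0.05 0.03 0.04] w 0.0872 q6 0.98
shift mm (tool xyz) [4.200e+00 1.275e+02 1.000e-01]
```

The white line reads -7.5°, against the zero mark at -6.7 to -6.9°, so the dial is within 1° of zero. Descending over the cap.

```bash
python3 -m creep '[[[2,30,0],0,1],[[2,30,0],0,1],[[0,20,0],0,1],[[0,0,0],0,1],[[0,0,0],0,1]]'; python3 g.py .511 -.298 .0065
python3 - <<'E'
from h import *
s=robot.camera("scene")
cv2.imwrite("pics/cap3.png",np.clip(crop(s,215,205,120,100,6,0)*1.6,0,255).astype(np.uint8))
E
```

```text
time: 8.7
position: [0.5118, -0.2979, 0.0556]
tool_rot: [0.469, -0.529, 0.53, -0.469]
ft_force: [0.0, -0.0, 0.6]
grip_width: 0.0867
t 8.7 p [ 0.5118 -0.2979  0.0556] jawyaw -96.9 ydown [ 0.001 -0.001 -1.   ] F [ 0.  -0.   0.6] M [ 0.04 -0.01 -0.  ] w 0.0867 q6 0.98
shift mm (tool xyz) [ 0.2 49.1 -0.9]
```

View pics/cap3.png

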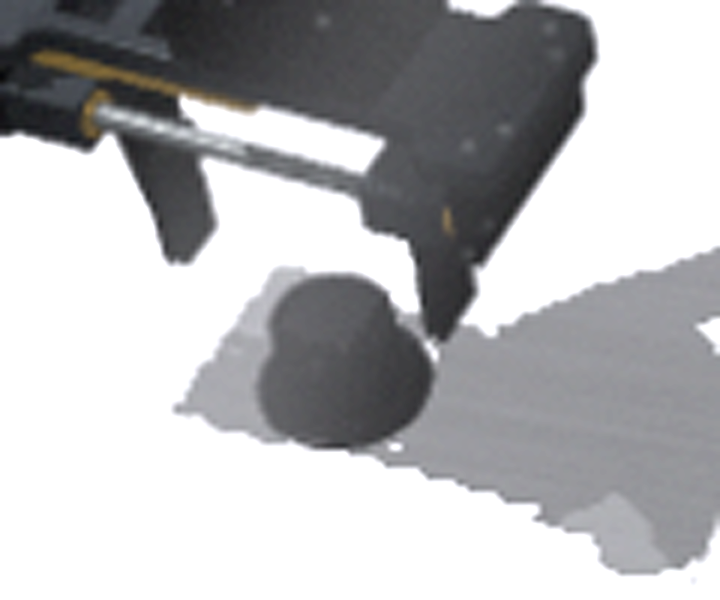

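The cap at crop (340,360) lies below and between the two fingertips at (180,260) and (440,340). Lowering.

```bash
python3 -m creep '[[[0,25,0],0,1],[[0,15,0],0,1],[[0,7,0],0,1],[[0,0,0],0,1],[[0,0,0],0,1]]'; python3 g.py .511 -.298 .0065
python3 - <<'E'
from h import *
from g import st
s=robot.camera("scene");o,M=st();p=np.array(o["position"])
im=np.clip(crop(s,215,205,120,100,6,0)*2.,0,255).astype(np.uint8)
for k in(-.0434,0,.0434):
  u,v=proj(s,p+k*M[:,0]);cv2.circle(im,(int((u-155+.5)*6),int((v-155+.5)*6)),3,(0,0,255),-1)
cv2.imwrite("pics/cap4.png",im)
E
```

```text
time: 9.25
position: [0.5112, -0.2981, 0.008]
tool_rot: [0.469, -0.529, 0.53, -0.469]
ft_force: [1.2, 0.5, -0.7]
grip_width: 0.087
t 9.25 p [ 0.5112 -0.2981  0.008 ] jawyaw -96.9 ydown [ 0.001 -0.    -1.   ] F [ 1.2  0.5 -0.7] M [ 0.05 -0.01  0.04] w 0.087 q6 0.98
shift mm (tool xyz) [-0.1  1.5 -0.3]
```

View pics/cap4.png

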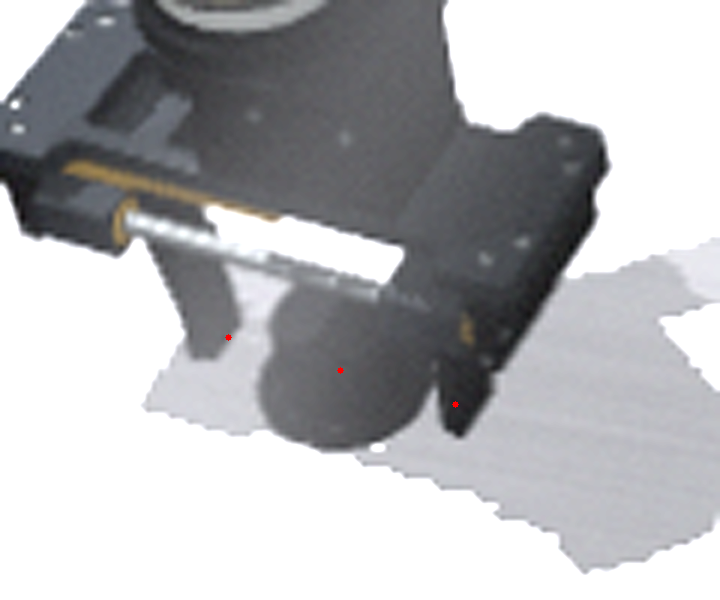

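```bash
python3 -m creep '[[[0,2,0],0,0],[[0,0,0],0,0],[[0,0,0],0,0],[[0,0,0],0,0],[[0,0,0],0,0],[[0,0,0],0,0],[[0,0,0],0,0],[[0,0,0],0,0]]' 40;  python3 g.py; python3 -m creep '[[[0,0,0],0,0],[[0,0,0],0,0]]'; python3 g.py .511 -.298 .0065
```

```text
time: 10.1
position: [0.5109, -0.2979, 0.0056]
tool_rot: [0.469, -0.529, 0.529, -0.469]
ft_force: [1.0, -0.3, -0.3]
grip_width: 0.0416
t 10.1 p [ 0.5109 -0.2979  0.0056] jawyaw -96.9 ydown [ 0. -0. -1.] F [ 1.  -0.3 -0.3] M [ 0.04  0.04 -0.03] w 0.0416 q6 0.98
time: 10.3
position: [0.5109, -0.298, 0.0056]
tool_rot: [0.469, -0.529, 0.529, -0.469]
ft_force: [0.4, -0.1, -0.5]
grip_width: 0.0416
t 10.3 p [ 0.5109 -0.298   0.0056] jawyaw -96.9 ydown [ 0. -0. -1.] F [ 0.4 -0.1 -0.5] M [-0.02  0.01 -0.03] w 0.0416 q6 0.98
shift mm (tool xyz) [ 0.  -0.9  0.1]
```

```bash
python3 -m creep '[[[0,-20,0],0,0],[[0,-40,0],0,0],[[0,-45,0],0,0],[[0,-20,0],0,0],[[0,0,0],0,0],[[0,0,0],0,0]]'; python3 g.py .522 .307 .125
python3 - <<'E'
from h import *
from g import st
s=robot.camera("scene");o,M=st();p=np.array(o["position"])
im=np.clip(crop(s,215,165,120,100,6,0)*2.,0,255).astype(np.uint8)
for q in (p,p-[0,0,.0056]):
  u,v=proj(s,q);cv2.circle(im,(int((u-155+.5)*6),int((v-115+.5)*6)),3,(0,0,255),-1)
cv2.imwrite("pics/cap5.png",im)
E
```

```text
time: 10.9
position: [0.5105, -0.2976, 0.1303]
tool_rot: [-0.469, 0.53, -0.529, 0.469]
ft_force: [-0.8, -0.8, -1.4]
grip_width: 0.0414
t 10.9 p [ 0.5105 -0.2976  0.1303] jawyaw -96.9 ydown [-0.  0. -1.] F [-0.8 -0.8 -1.4] M [ 0.03  0.02 -0.03] w 0.0414 q6 0.98
shift mm (tool xyz) [-601.5    5.5  -61.7]
```

View pics/cap5.png

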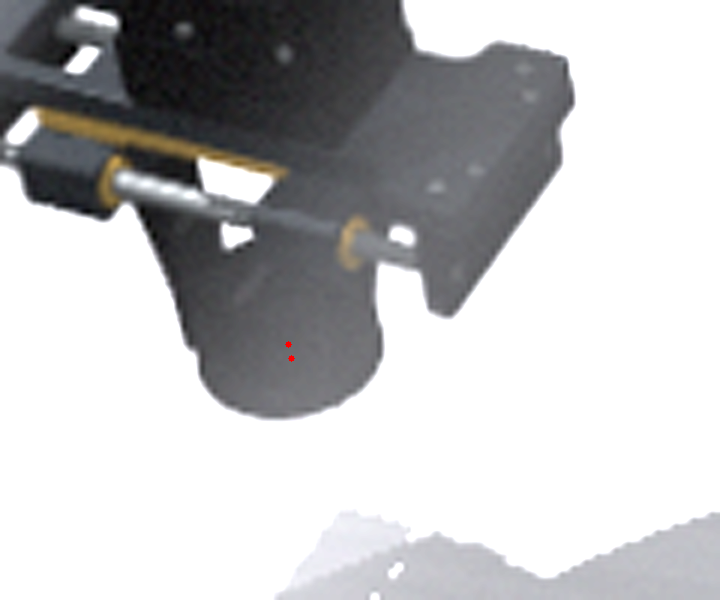

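The cap is held upright, flange at crop (290,370). Carrying it to the post.

```bash
python3 -m creep '[[[-46,0,-5],0,0],[[-46,0,-5],0,0],[[-46,0,-5],0,0],[[-46,0,-5],0,0],[[-46,0,-5],0,0],[[-46,0,-5],0,0],[[-46,0,-5],0,0],[[-46,0,-5],0,0]]'; python3 g.py .522 .307 .125
```

```text
time: 11.75
position: [0.514, 0.0741, 0.1285]
tool_rot: [-0.47, 0.531, -0.528, 0.468]
ft_force: [0.6, -0.5, -0.2]
grip_width: 0.0411
t 11.75 p [0.514  0.0741 0.1285] jawyaw -97.0 ydown [-0.004  0.    -1.   ] F [ 0.6 -0.5 -0.2] M [ 0.04 -0.01  0.  ] w 0.0411 q6 1.62
shift mm (tool xyz) [-232.1    3.5  -20.3]
```

```bash
python3 -m creep '[[[-46,0,-5],0,0],[[-46,0,-5],0,0],[[-46,0,-5],0,0],[[-46,0,-5],0,0],[[-35,0,-2],0,0],[[0,0,0],0,0],[[0,0,0],0,0]]'; python3 g.py .522 .307 .125
```

```text
time: 12.45
position: [0.5187, 0.2924, 0.1283]
tool_rot: [-0.471, 0.529, -0.528, 0.468]
ft_force: [-0.2, 0.3, -0.4]
grip_width: 0.0417
t 12.45 p [0.5187 0.2924 0.1283] jawyaw -96.8 ydown [-0.004 -0.002 -1.   ] F [-0.2  0.3 -0.4] M [0.   0.01 0.03] w 0.0417 q6 2.02
shift mm (tool xyz) [-14.9   3.3   1.6]
```

```bash
python3 -m creep '[[[-12,10,1],0,0],[[0,15,0],0,0],[[0,15,0],0,0],[[0,0,0],0,0],[[0,0,0],0,0]]'; python3 g.py .522 .307 .085
python3 - <<'E'
from h import *
from g import st
s=robot.camera("scene");o,M=st();p=np.array(o["position"]);t=robot.camera("top")
im=np.clip(crop(s,518,250,120,100,6,0)*1.2,0,255).astype(np.uint8)
for q in (p-[0,0,.0056],np.array([.522,.307,.058])):
  u,v=proj(s,q);cv2.circle(im,(int((u-458+.5)*6),int((v-200+.5)*6)),3,(0,0,255),-1)
cv2.imwrite("pics/post1.png",im)
cv2.imwrite("pics/post1t.png",np.clip(crop(t,142,285,120,100,6,0)*1.6,0,255).astype(np.uint8))
E
```

```text
time: 12.95
position: [0.5226, 0.3032, 0.0897]
tool_rot: [-0.469, 0.53, -0.529, 0.468]
ft_force: [0.8, 0.3, -0.9]
grip_width: 0.0415
t 12.95 p [0.5226 0.3032 0.0897] jawyaw -97.0 ydown [-0.002 -0.001 -1.   ] F [ 0.8  0.3 -0.9] M [ 0.04 -0.   -0.01] w 0.0415 q6 2.03
shift mm (tool xyz) [-3.7  4.7 -1. ]
```

View pics/post1.png

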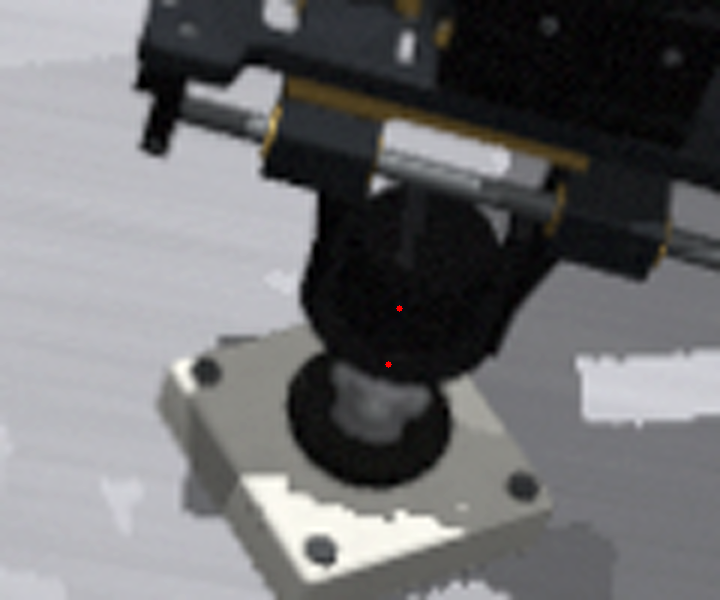

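View pics/post1t.png

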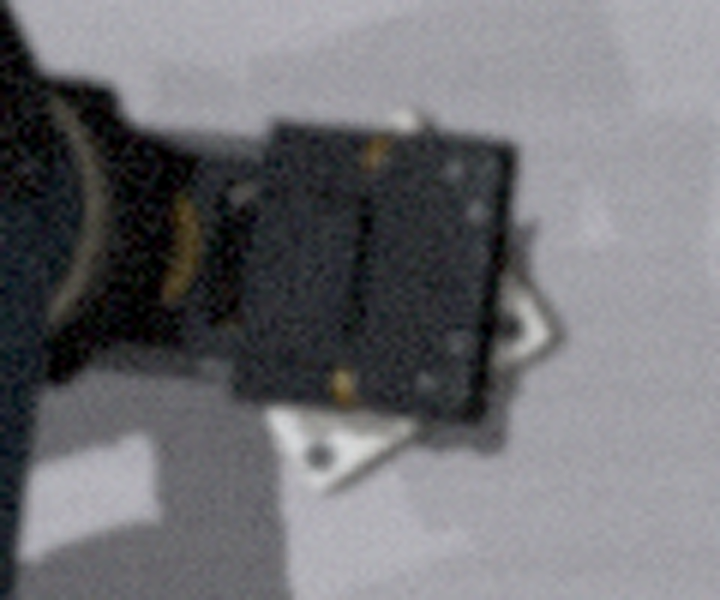

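Run:
```python
from h import *
from scipy.optimize import least_squares
s=robot.camera("scene")
def fit(img,org,z,sel,name,thr):
    m=(img.mean(2)<thr).astype(np.uint8)
    cs=np.vstack([c[:,0] for c in cv2.findContours(m,cv2.RETR_LIST,cv2.CHAIN_APPROX_NONE)[0]])
    cs=np.array([c for c in cs if sel(*c)],float)
    P=np.array([on(s,(u+.5)/6-.5+org[0],(v+.5)/6-.5+org[1],z)[:2] for u,v in cs])
    r=least_squares(lambda c:np.hypot(*(P-c[:2]).T)-.03,[P[:,0].mean()-.02,P[:,1].mean()],loss="soft_l1",f_scale=.0005)
    r2=least_squares(lambda c:np.hypot(*(P-c[:2]).T)-c[2],[*r.x,.03])
    print(name,len(P),r.x.round(4),np.abs(r.fun).max().round(4),"free",r2.x.round(4)); return r.x
a=cv2.imread("pics/cap5.png")
x=fit(a,(155,115),.1247,lambda u,v:v>365 and v<430 and 150<u<450,"lifted",150)
print("cap-TCP",(x-[.5105,-.2976])*1000)
# before grasp table test with cap4-like scene0 image: same method 
b=cv2.imread("pics/cap3.png")
x=fit(b,(155,155),.001,lambda u,v:v>395 and v<450 and 255<u<400,"table",150)
```

```text
lifted 202 [ 0.5069 -0.298 ] 0.0011 free [ 0.5083 -0.2977  0.0289]
cap-TCP [-3.57473418 -0.42091988]
table 150 [ 0.5107 -0.2976] 0.0022 free [ 0.5064 -0.2971  0.0338]
```

Run:
```python
from h import *
s=robot.camera("scene");t=robot.camera("top")
from g import rep; rep()
im=np.clip(crop(s,520,252,60,50,12,0).astype(float)*4,0,255).astype(np.uint8)
cv2.imwrite("pics/post2.png",im)
```

```text
t 13.2 p [0.5233 0.3041 0.0913] jawyaw -97.0 ydown [ 0.001  0.001 -1.   ] F [ 0.4 -0.2 -0.7] M [ 0.06 -0.01 -0.01] w 0.0415 q6 2.03
```

View pics/post2.png

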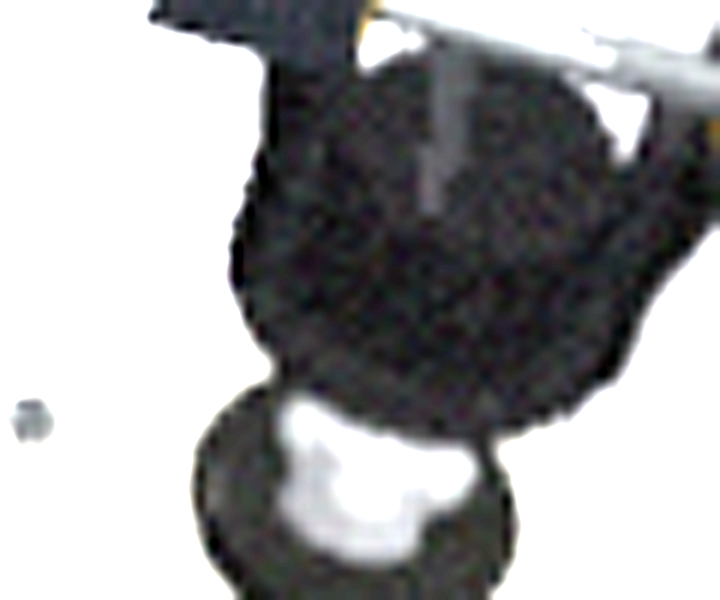

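```bash
cat > f.py <<'E'
from h import *
from scipy.optimize import least_squares
def fitpts(s,pts,sc,org,z,r0=.03):
    P=np.array([on(s,(u+.5)/sc-.5+org[0],(v+.5)/sc-.5+org[1],z)[:2] for u,v in pts])
    r=least_squares(lambda c:np.hypot(*(P-c[:2]).T)-r0,[P[:,0].mean()-.02,P[:,1].mean()])
    r2=least_squares(lambda c:np.hypot(*(P-c[:2]).T)-c[2],[*r.x,.03])
    print(r.x.round(4),(r.fun*1000).round(1),"free",r2.x.round(4)); return r.x
E
python3 - <<'E'
from f import *
s=robot.camera("scene")
fitpts(s,[(245,320),(280,368),(310,390),(340,407),(400,433),(460,440),(500,438),(540,426),(585,405),(615,380)],12,(490,227),.0857)
# seal ring outline r=26 at z=.037 : left/bottom from stud.png crop (scale 8, origin 494,246), stud top disc
print("seal");fitpts(s,[(97,175),(105,215),(130,250),(165,275),(210,284),(250,275),(285,252),(308,215),(313,185)],8,(494,246),.035,.026)
E
```

```text
[0.5212 0.3051] [ 0.   0.5  0.1 -0.2  0.2 -0.2 -0.2 -0.6  0.   0.8] free [0.5201 0.305  0.0308]
seal
[0.5252 0.3063] [-2.  -1.   0.4  1.6  1.  -0.9 -2.  -1.1  0.9] free [0.5262 0.3065 0.0251]
```

```bash
python3 -m creep '[[[-2,12,1],0,0],[[0,10,0],0,0],[[0,0,0],0,0],[[0,0,0],0,0]]'; python3 g.py
python3 - <<'E'
from h import *
s=robot.camera("scene")
im=np.clip(crop(s,520,260,60,50,12,0).astype(float)*4,0,255).astype(np.uint8)
cv2.imwrite("pics/post3.png",im)
E
```

```text
time: 13.65
position: [0.5234, 0.3058, 0.0676]
tool_rot: [-0.469, 0.53, -0.529, 0.468]
ft_force: [0.2, 0.8, 0.2]
grip_width: 0.0414
t 13.65 p [0.5234 0.3058 0.0676] jawyaw -96.9 ydown [-0.002 -0.001 -1.   ] F [0.2 0.8 0.2] M [ 0.03  0.03 -0.02] w 0.0414 q6 2.04
```

View pics/post3.png

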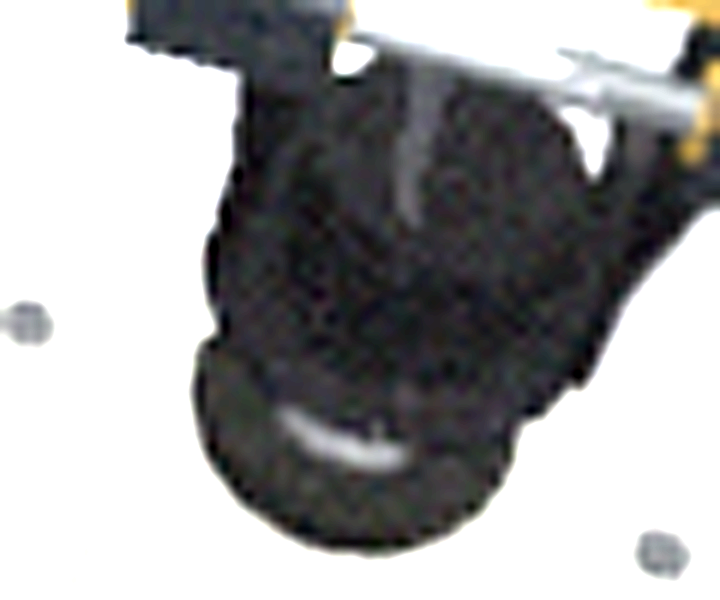

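Run:
```python
from f import *
s=robot.camera("scene")
print("cap");fitpts(s,[(217,325),(285,405),(310,418),(340,429),(370,437),(405,443),(522,423),(555,404)],12,(490,235),.062)
for z in(.030,.034,.037):
    print("seal",z);fitpts(s,[(205,440),(230,485),(270,525),(330,548),(390,550),(440,533),(485,500),(508,455)],12,(490,235),z,.026)
```

```text
cap
[0.5213 0.3058] [-0.7  0.6  0.4  0.  -0.2 -0.3 -0.4  0.2] free [0.522  0.3058 0.0294]
seal 0.03
[0.5201 0.3068] [-2.  -0.7  1.1  1.1  0.4 -0.7 -0.9 -0.7] free [0.5227 0.3073 0.0239]
seal 0.034
[0.5233 0.3059] [-2.1 -0.7  1.1  1.2  0.5 -0.7 -1.  -0.7] free [0.5261 0.3064 0.0238]
seal 0.037
[0.5257 0.3052] [-2.2 -0.7  1.1  1.2  0.5 -0.7 -1.  -0.8] free [0.5286 0.3057 0.0237]
```

```bash
python3 -m creep '[[[-1.2,4,1],0,0],[[0,3,0],0,0],[[0,2,0],0,0],[[0,0,0],0,0],[[0,0,0],0,0]]'; python3 g.py;python3 -m creep '[[[0,1,0],0,0],[[0,1,0],0,0],[[0,0,0],0,0]]'; python3 g.py
```

```text
time: 14.25
position: [0.5246, 0.307, 0.0595]
tool_rot: [-0.469, 0.53, -0.529, 0.468]
ft_force: [-1.0, -0.0, 0.1]
grip_width: 0.0411
t 14.25 p [0.5246 0.307  0.0595] jawyaw -96.9 ydown [-0.001 -0.    -1.   ] F [-1.  -0.   0.1] M [ 0.07  0.2  -0.03] w 0.0411 q6 2.04
time: 14.55
position: [0.5249, 0.3071, 0.0587]
tool_rot: [-0.469, 0.529, -0.529, 0.469]
ft_force: [-3.3, -0.8, 8.3]
grip_width: 0.0414
t 14.55 p [0.5249 0.3071 0.0587] jawyaw -96.9 ydown [-0. -0. -1.] F [-3.3 -0.8  8.3] M [-0.05  0.64 -0.  ] w 0.0414 q6 2.04
```

The stud's taper pushes the cap toward -x (Fx -3.3, Fz 8.3), so the cap sits about 2 mm too far in +x. I'll lift 1 mm and correct.

```bash
python3 -m creep '[[[0,-1.5,0],0,0],[[0,0,-2],0,0],[[0,0,0],0,0]]'; python3 g.py;python3 -m creep '[[[0,1,0],0,0],[[0,1,0],0,0],[[0,0,0],0,0]]'; python3 g.py
```

```text
time: 14.85
position: [0.5233, 0.3073, 0.0589]
tool_rot: [0.469, -0.529, 0.529, -0.469]
ft_force: [-1.0, 0.1, -0.2]
grip_width: 0.0415
t 14.85 p [0.5233 0.3073 0.0589] jawyaw -96.9 ydown [ 0.001  0.    -1.   ] F [-1.   0.1 -0.2] M [0.1  0.02 0.03] w 0.0415 q6 2.04
time: 15.15
position: [0.5229, 0.3072, 0.0569]
tool_rot: [-0.469, 0.53, -0.529, 0.469]
ft_force: [-1.3, 0.5, 2.1]
grip_width: 0.0419
t 15.15 p [0.5229 0.3072 0.0569] jawyaw -96.9 ydown [-0.001 -0.    -1.   ] F [-1.3  0.5  2.1] M [-0.03  0.3  -0.07] w 0.0419 q6 2.04
```

```bash
python3 -m creep '[[[0,1,-0.5],0,0],[[0,1,0],0,0],[[0,1,0],0,0],[[0,0,0],0,0]]'; python3 g.py
```

```text
time: 15.55
position: [0.5225, 0.3074, 0.0552]
tool_rot: [-0.469, 0.529, -0.529, 0.469]
ft_force: [-2.9, -1.2, 7.9]
grip_width: 0.0414
t 15.55 p [0.5225 0.3074 0.0552] jawyaw -96.9 ydown [-0.  0. -1.] F [-2.9 -1.2  7.9] M [-0.04  0.58  0.01] w 0.0414 q6 2.04
```

```bash
python3 -m creep '[[[0,1,-1],0,0],[[0,1,0],0,0],[[0,1,0],0,0],[[0,0,0],0,0]]'; python3 g.py;python3 -m creep '[[[0,1,0],0,0],[[0,1,0],0,0],[[0,0,0],0,0]]'; python3 g.py
```

```text
time: 15.95
position: [0.5219, 0.3073, 0.0516]
tool_rot: [0.469, -0.529, 0.53, -0.469]
ft_force: [-1.0, -1.5, 3.0]
grip_width: 0.0416
t 15.95 p [0.5219 0.3073 0.0516] jawyaw -96.9 ydown [ 0.001 -0.    -1.   ] F [-1.  -1.5  3. ] M [-0.05  0.22 -0.02] w 0.0416 q6 2.04
time: 16.25
position: [0.5213, 0.3072, 0.0479]
tool_rot: [-0.469, 0.529, -0.529, 0.468]
ft_force: [1.2, -0.3, -5.1]
grip_width: 0.0416
t 16.25 p [0.5213 0.3072 0.0479] jawyaw -96.9 ydown [-0.001 -0.    -1.   ] F [ 1.2 -0.3 -5.1] M [-0.03 -0.08 -0.03] w 0.0416 q6 2.04
```

The pull has reversed (Fz -5), so the balls are drawing the cap down. Continuing.

```bash
python3 -m creep '[[[0,1,0],0,0],[[0,1,0],0,0],[[0,1,0],0,0],[[0,1,0],0,0],[[0,0,0],0,0]]'; python3 g.py;python3 -m creep '[[[0,1,0],0,0],[[0,1,0],0,0],[[0,1,0],0,0],[[0,0,0],0,0]]'; python3 g.py
```

```text
time: 16.75
position: [0.5214, 0.3073, 0.0446]
tool_rot: [-0.469, 0.529, -0.529, 0.468]
ft_force: [-0.3, -1.3, -6.7]
grip_width: 0.0414
t 16.75 p [0.5214 0.3073 0.0446] jawyaw -96.9 ydown [-0.001 -0.    -1.   ] F [-0.3 -1.3 -6.7] M [-0.06 -0.03 -0.01] w 0.0414 q6 2.04
time: 17.15
position: [0.5224, 0.3078, 0.0426]
tool_rot: [0.468, -0.529, 0.53, -0.469]
ft_force: [-0.7, -0.0, -0.4]
grip_width: 0.0416
t 17.15 p [0.5224 0.3078 0.0426] jawyaw -97.0 ydown [ 0.002  0.001 -1.   ] F [-0.7 -0.  -0.4] M [ 0.03 -0.02  0.06] w 0.0416 q6 2.04
```

```bash
python3 -m creep '[[[0,1,0],0,0],[[0,1,0],0,0],[[0,1,0],0,0],[[0,0,0],0,0]]'; python3 g.py;python3 -m creep '[[[0,1,0],0,0],[[0,1,0],0,0],[[0,0,0],0,0]]'; python3 g.py
```

```text
time: 17.55
position: [0.5224, 0.3078, 0.0399]
tool_rot: [0.468, -0.529, 0.53, -0.469]
ft_force: [0.3, 1.5, 6.0]
grip_width: 0.0414
t 17.55 p [0.5224 0.3078 0.0399] jawyaw -96.9 ydown [ 0.002  0.001 -1.   ] F [0.3 1.5 6. ] M [ 0.05  0.16 -0.03] w 0.0414 q6 2.04
time: 17.85
position: [0.5225, 0.3078, 0.0386]
tool_rot: [0.468, -0.529, 0.53, -0.47]
ft_force: [-1.6, -0.1, 9.2]
grip_width: 0.0413
t 17.85 p [0.5225 0.3078 0.0386] jawyaw -96.9 ydown [ 0.002  0.001 -1.   ] F [-1.6 -0.1  9.2] M [-0.04  0.31 -0.02] w 0.0413 q6 2.04
```

```bash
python3 -m creep '[[[0,1,0],0,0],[[0,0.5,0],0,0],[[0,0,0],0,0],[[0,0,0],0,0]]'; python3 g.py; python3 -m creep '[[[0,0,0],0,0],[[0,0,0],0,0],[[0,0,0],0,0],[[0,0,0],0,0],[[0,0,0],0,0],[[0,0,0],0,0],[[0,0,0],0,0],[[0,0,0],0,0]]'; python3 g.py
python3 - <<'E'
from h import *
s=robot.camera("scene")
cv2.imwrite("pics/fin.png",s["pixels"][:,:,::-1])
cv2.imwrite("pics/finc.png",np.hstack([np.clip(crop(s,350,260,72,72,5,0)*1.1,0,255).astype(np.uint8),np.clip(crop(s,518,262,72,72,5,0)*2.,0,255).astype(np.uint8)]))
E
```

```text
time: 18.25
position: [0.5225, 0.3079, 0.0383]
tool_rot: [0.468, -0.529, 0.53, -0.47]
ft_force: [-2.9, -0.7, 15.6]
grip_width: 0.0414
t 18.25 p [0.5225 0.3079 0.0383] jawyaw -96.9 ydown [ 0.002  0.001 -1.   ] F [-2.9 -0.7 15.6] M [-0.2   0.56  0.01] w 0.0414 q6 2.04
time: 19.05
position: [0.5225, 0.3079, 0.0383]
tool_rot: [0.468, -0.529, 0.53, -0.47]
ft_force: [-3.1, -1.2, 16.0]
grip_width: 0.0412
t 19.05 p [0.5225 0.3079 0.0383] jawyaw -96.9 ydown [ 0.002  0.001 -1.   ] F [-3.1 -1.2 16. ] M [-0.17  0.57 -0.05] w 0.0412 q6 2.04
```

View pics/fin.png

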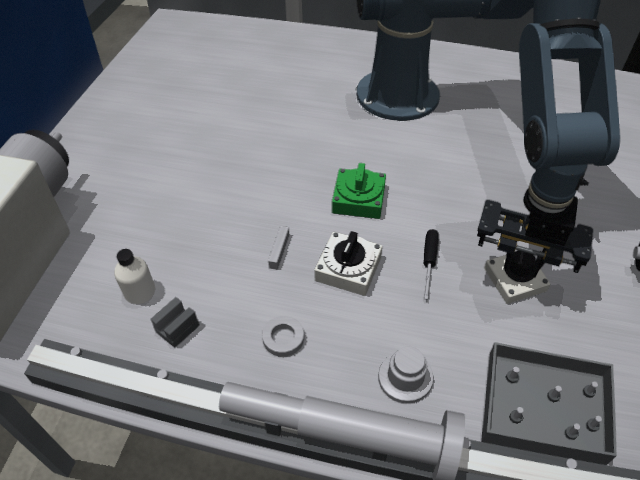

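View pics/finc.png

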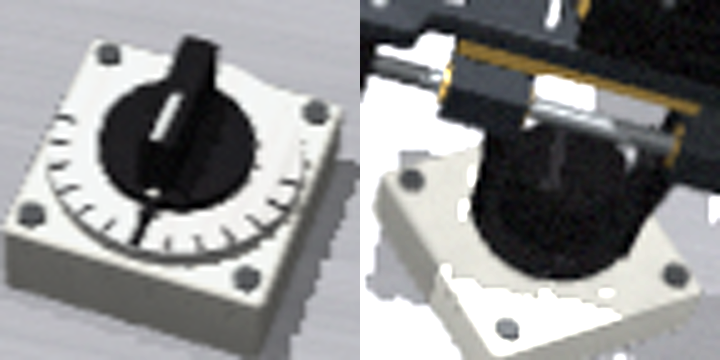

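The cap covers the stud at crop (560,200) with its flange flat on the foot's ring, the dial pointer is on the zero mark at crop (145,225), and the other things stand where they were. The force holds steady at 16 N. Handing in.

```bash
python3 -c "
from rig import robot
print(robot.hand_in())"; python3 g.py
```

```text
the job is handed in; nothing more can be done
None
the job is handed in; nothing more can be done
```

The dial is at zero, and the cap is snapped onto the stud with the fingers still pressing it down. I handed the job in at about 19 s on the robot's clock; it gave no verdict.

- **Dial:** I gripped the knob's bar, turned it about 50° clockwise and let go. The last close measurement put the pointer at -6.6° (skirt line) and -7.5° (bar line), with the zero mark at -6.7 to -6.9°. An earlier, rougher reading of the bar line gave -11.5°; I replaced it with the -7.5° from pixel centroids. The final picture still shows the pointer on the mark.
- **Cap:** On first contact the stud's taper pushed the cap sideways, so I moved it 3.5 mm toward -x in three steps while pressing it on. The force rose to about 8 N, then reversed to a pull of about 7 N, which is the click. I then pushed until the seal stopped giving.
- **Final push:** The force held steady at 16 N over the last 0.8 s. The cap's underside is about 33 mm above the table, so the seal is fully pressed in. About 3 N of sideways force remains, and the grip is still closed at 40 N.
- **Checks that disagreed:** The two cameras differed by about 4 mm in x. I went with the scene camera because it matched the fingertips to about 1 px. Its fit of the cap's position was still about 2 mm off, which the contact forces corrected.
- **Other things:** The last picture shows the others standing where they were.

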